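Mark battlement blocks in the crank-fed marking press

ROBOT

A 6-joint arm with a two-finger parallel gripper is mounted at the origin on the work surface. World frame = base frame: x ahead of the robot, y to its left, z up, the work surface at z = 0. Lengths are in m, angles in rad, forces in N, time in s.
With the tool pointing down it reaches from about 0.35 to 0.85 m from the base axis. Payload 8.1 kg.
Tool frame: the origin (TCP) lies between the finger pads; the fingertips stand 11 mm ahead of it and the grasp point (between the pads) lies 8 mm behind it (bot.nose_length is the distance from the TCP to the fingertips, in m); z points along the fingers, y is the line along which they close (so a half turn about z gives the same grasp; the last joint's range is limited). The gripper opens to 93 mm and grips with 3 to 60 N. Pads are 15 mm wide; open, the fingers measure 128 mm over their backs; the gripper's body (75 mm by 188 mm) begins 65 mm behind the grasp point.
Start: joints at [1.093, 0.13, 1.488, -0, 1.523, -0.085], TCP at [0.23, 0.554, 0.23] pointing down, gripper open.
Joint ranges: [-2.96, 2.96], [-0.89, 2.26], [0.02, 2.5], [-1.34, 4.48], [0, 2.73], [-2.66, 2.66]. Speed limits (rad/s): [2.39, 2.39, 2.79, 3.14, 3.14, 3.14].

INTERFACE

Orientations are given as a unit quaternion [x, y, z, w].
In Python, from rig import bot gives the robot as it stands. Calls block until the motion is done:
- bot.move_pose(position, orientation): joint-space move of the TCP to a pose.
- bot.line_to(position, vel=0.15, frame=None): straight line of the TCP; frame=None keeps the orientation; vel is the mean speed in m/s.
- bot.move_j(angles): joint-space move.
- bot.command_gripper(opening): finger opening in m; the grip force is fixed at half the most; returns when the fingers have stopped.
- bot.pause(seconds).
- bot.inverse_kinematics(position, orientation): joint angles nearest the present ones, or None.
- bot.read_camera(name): name is "side" or "top"; returns a dict with "image" (480x640x3 uint8, red, green, blue), "fx", "fy", "cx", "cy" (pixels), "k1" (the pictures are not rectified: a ray, as slopes to the right and down, at radius r is drawn at 1 + k1 r^2 times it, then the intrinsics apply), "world_from_camera" (4x4, takes a point from camera to world coordinates). Camera axes: x right, y down, z forward; pixel columns grow to the right and rows downward; lengths in m; the calibration is good to about 2 mm. A picture is of the moment at which its call begins. There is no depth.
A pose or a line that the arm cannot do raises bot.MotionError and nothing moves.
- bot.finish_job(): hands the job in; it is judged then, once.
Readings, each from a call of its own:
- bot.current_t(): time.
- bot.current_joints(): joint angles.
- bot.current_qd(): joint speeds.
- bot.current_joint_efforts(): joint torques, N m.
- bot.current_ee_pos(): TCP position.
- bot.current_ee_rot(): TCP orientation.
- bot.current_contact_force(): force on the tool from outside, world axes, zero at the start.
- bot.current_wrist_torque(): the same for the moment, N m.
- bot.current_grip_width(): finger opening in m.
- bot.current_grasp_force(): force on a finger pad.
Only numpy, scipy, OpenCV 4.12 (cv2) and the standard library are available. Lean on these libraries where they do the work, as an engineer would, in place of code of your own. Each camera call takes 0.05 s, during which the arm holds its last target. There are 200 camera calls.

TASK

Mark the wooden battlement blocks: first load every loose stepped block on the bench into the press's sliding table, one to a nest and step up, then fit the crank on the square shaft and wind the table all the way in under the marking bar, and press the spring plunger fully down to its stop. Then wind the table all the way back out with the crank, and put the crank back upright in its tray, with the blocks still in their nests. Leave everything else on the bench where it is.

Things in the scene. Friction and masses are not known exactly. Their poses are not given: they have to be found in the camera images.
- press: The marking press, green-painted steel, fixed, turned only a little. Origin on the bench under the middle of the wound-out table; x points away from the robot to the bridge, y to its left, z up. Base plate x -55 to 180 mm, y +-200 mm, 18 mm thick. Gearbox 74 x 80 mm, 60 mm high, centred at (-5, -235) mm, carries the shaft. Bridge at x = 115 mm: posts 30 mm square at y = +-183 mm.
- nests (a point): Middle of the nest floor of the aluminium sliding table, 42 mm above the bench; moves with the table, axes as the press. Four open nests in a row along y, centred at y = -112.5, -37.5, 37.5 and 112.5 mm (x = 0), each 48 mm (x) by 70 mm (y) inside, walls 10 mm high, 5 to 6 mm thick. A block lies in with its length along y, 5 mm play all round.
- slide_table (a joint): Position of the sliding table, m: 0 wound out (clear of the bridge, for loading), 0.115 fully in under the marking bar. Geared to the shaft, 57.5 mm a turn; it moves only by the shaft and cannot be pushed by hand.
- spindle (a joint): Angle of the square shaft, rad: 0 with the table out, grows clockwise seen from above to 12.57 (two full turns, end stop) with the table in; stays where it is left. Friction 0.3 N m.
- shaft_top (a point): Centre of the upper end of the upright steel square shaft, 18 mm square, 30 mm tall above a 52 mm round flange (flange top 64 mm, shaft top 94 mm above the bench). x and y are normal to the flats and turn with the shaft.
- crank: The removable crank, dark steel, 0.4 kg, standing on its socket. Origin: middle of the underside of the 44 mm square, 34 mm tall socket; its 20 mm square hole (34 mm deep, chamfered) opens down, flats along x and y. Arm along +x, 34 to 46 mm high, 26 mm wide, x = -30 to 88 mm, with an upright handle at x = 75 mm. Fits in any of four turns; fitted, its underside sits on the flange.
- crank_hub (a point): Top centre of the 30 mm square grip block over the crank's socket (46 to 82 mm above the underside, sides along the crank's x and y), by which to carry the crank.
- handle (a point): Middle of the crank's upright wooden handle, to grip for winding: 75 mm from the socket's axis, 26 mm thick, from 50 to 104 mm above the socket's underside (this point at 80 mm). It spins freely on the arm.
- tray: Plywood tray for the crank, fixed, origin centre of its underside: 115 mm (x) by 215 mm (y), 20 mm high, walls 6 mm, floor 5 to 6 mm thick. The crank stands in it at the start.
- plunger (a joint): How far the plunger is pressed down, m: 0 up, 0.018 at its stop. Spring: 4 N to start, about 10 N at the stop; returns by itself.
- plunger_top (a point): Centre of the top of the plunger's black mushroom head, 56 mm across, 218 mm above the bench when up. Under it the press's beam, 40 mm wide, top at 165 mm, underside 135 mm; under that the marking bar, underside 115 mm when up; it clears the blocks.
- block0: A wooden battlement block: base 60 mm (x) by 38 mm (y) by 22 mm high, with a step of 36 x 38 x 16 mm on its middle (38 mm high in all; the 38 mm sides are flush). Origin at the centre of its underside. 50 g. May be absent (None).
- block1: A wooden battlement block: base 60 mm (x) by 38 mm (y) by 22 mm high, with a step of 36 x 38 x 16 mm on its middle (38 mm high in all; the 38 mm sides are flush). Origin at the centre of its underside. 50 g. May be absent (None).
- block2: A wooden battlement block: base 60 mm (x) by 38 mm (y) by 22 mm high, with a step of 36 x 38 x 16 mm on its middle (38 mm high in all; the 38 mm sides are flush). Origin at the centre of its underside. 50 g. May be absent (None).
- block3: A wooden battlement block: base 60 mm (x) by 38 mm (y) by 22 mm high, with a step of 36 x 38 x 16 mm on its middle (38 mm high in all; the 38 mm sides are flush). Origin at the centre of its underside. 50 g. May be absent (None).
- glue: Bystander, not to be moved: white glue bottle, 52 mm across, 150 mm high.
- pot: Bystander, not to be moved: black plastic pot, 72 mm across, 75 mm high.
- driver: Bystander, not to be moved: screwdriver lying.
- mallet: Bystander, not to be moved: hammer lying.
- square: Bystander, not to be moved: try square lying, 140 mm.
- batten: Bystander, not to be moved: thin batten lying, 110 x 24 x 12 mm.
- shingle: Bystander, not to be moved: dark wooden shingle, 45 x 40 x 6 mm.
Not all that is in view belongs to the job. Leave any purple or yellow look-alike of the block1 alone.

How it is judged:
On the way, in this order (a step that is already met when the one before it is completed fails the run):
1. Every block rests in a nest of the table, step up, with the table wound out (z of block0 in the frame of nests between -0.004 and 0.004 m and x of block0 in the frame of nests between -0.012 and 0.012 m and y of block0 in the frame of nests between -0.15 and 0.15 m and angle between each of block0, block1, block2, block3's own z axis and vertical below 0.1 rad and z of block1 in the frame of nests between -0.004 and 0.004 m and x of block1 in the frame of nests between -0.012 and 0.012 m and y of block1 in the frame of nests between -0.15 and 0.15 m and z of block2 in the frame of nests between -0.004 and 0.004 m and x of block2 in the frame of nests between -0.012 and 0.012 m and y of block2 in the frame of nests between -0.15 and 0.15 m and z of block3 in the frame of nests between -0.004 and 0.004 m and x of block3 in the frame of nests between -0.012 and 0.012 m and y of block3 in the frame of nests between -0.15 and 0.15 m and linear speed of each of block0, block1, block2, block3 below 0.03 m/s and value of joint slide_table below 0.004 m), for 0.3 s.
2. With the crank on the shaft, the table is wound fully in, blocks in their nests (z of block0 in the frame of nests between -0.004 and 0.004 m and x of block0 in the frame of nests between -0.012 and 0.012 m and y of block0 in the frame of nests between -0.15 and 0.15 m and angle between each of block0, block1, block2, block3's own z axis and vertical below 0.1 rad and z of block1 in the frame of nests between -0.004 and 0.004 m and x of block1 in the frame of nests between -0.012 and 0.012 m and y of block1 in the frame of nests between -0.15 and 0.15 m and z of block2 in the frame of nests between -0.004 and 0.004 m and x of block2 in the frame of nests between -0.012 and 0.012 m and y of block2 in the frame of nests between -0.15 and 0.15 m and z of block3 in the frame of nests between -0.004 and 0.004 m and x of block3 in the frame of nests between -0.012 and 0.012 m and y of block3 in the frame of nests between -0.15 and 0.15 m and horizontal distance between crank and shaft_top below 0.005 m and z of crank in the frame of shaft_top below -0.024 m and value of joint slide_table above 0.111 m), for 0.2 s.
3. The plunger is pressed down to its stop over the blocks (z of block0 in the frame of nests between -0.004 and 0.004 m and x of block0 in the frame of nests between -0.012 and 0.012 m and y of block0 in the frame of nests between -0.15 and 0.15 m and angle between each of block0, block1, block2, block3's own z axis and vertical below 0.1 rad and z of block1 in the frame of nests between -0.004 and 0.004 m and x of block1 in the frame of nests between -0.012 and 0.012 m and y of block1 in the frame of nests between -0.15 and 0.15 m and z of block2 in the frame of nests between -0.004 and 0.004 m and x of block2 in the frame of nests between -0.012 and 0.012 m and y of block2 in the frame of nests between -0.15 and 0.15 m and z of block3 in the frame of nests between -0.004 and 0.004 m and x of block3 in the frame of nests between -0.012 and 0.012 m and y of block3 in the frame of nests between -0.15 and 0.15 m and value of joint slide_table above 0.111 m and value of joint plunger above 0.0155 m), for 0.1 s.
4. With the crank on the shaft, the table is wound fully back out (horizontal distance between crank and shaft_top below 0.005 m and z of crank in the frame of shaft_top below -0.024 m and value of joint slide_table below 0.004 m), for 0.2 s.
At the end, for the whole second after the job is handed in: Every block present lies in a nest (within 4 mm of the nest floor, upright within 0.1 rad), the table is wound out to within 4 mm of its end, the plunger is up, and the crank stands upright (within 0.1 rad) at rest on the floor of its tray (all of step 1 and value of joint plunger below 0.003 m and z of crank in the frame of tray between 0.002 and 0.01 m and x of crank in the frame of tray between -0.045 and 0.045 m and y of crank in the frame of tray between -0.095 and 0.095 m and angle between crank's own z axis and vertical below 0.1 rad and linear speed of crank below 0.03 m/s); the robot touches nothing.
It fails at once if Something else on the bench (glue, pot, screwdriver, hammer, try square, batten, shingle) is moved more than 30 mm (distance of any of glue, pot, driver, mallet, square, batten, shingle from where it was at the start of the episode above 0.03 m).
Of block0, block1, block2, block3 only 2 to 4 are there at a start; the rules pass over those that are not, and their reading is None.
At some moment in a run one of block0, block1, block2, block3 may be knocked a few centimetres aside while the robot is not near it.
It also fails if it takes over 208 s, if anything falls off the work surface, if the arm or the gripper's body presses on something with over 40 N, if the wrist force passes 120 N, or if a joint passes its speed limit or range.

## Working session

There is one attempt and no reset: what is moved stays moved. The work goes in short steps, each a Python script; the robot and the scene stay as the last script left them, time stands still between calls to the robot, and variables do not carry over. Pictures are saved under pics/ and viewed, at most 14 in all, crops included, and the job is handed in when it is done.

```bash
ls; mkdir -p pics; cat > h.py <<'E'
import numpy as np, cv2
from rig import bot
from scipy.spatial.transform import Rotation as R
def snap(cam,name=None):
    c=bot.read_camera(cam)
    if name: cv2.imwrite(f'pics/{name}.png',c['image'][:,:,::-1])
    return c
def ray(c,u,v):
    K=np.array([[c['fx'],0,c['cx']],[0,c['fy'],c['cy']],[0,0,1.]])
    p=cv2.undistortPoints(np.array([[[u,v]]],float),K,np.array([c['k1'],0,0,0.]))[0,0]
    T=np.array(c['world_from_camera']); return T[:3,3],T[:3,:3]@np.array([p[0],p[1],1])
def onz(c,u,v,z):
    o,d=ray(c,u,v); return o+d*(z-o[2])/d[2]
def pix(c,P):
    T=np.array(c['world_from_camera']); q=T[:3,:3].T@(np.array(P,float)-T[:3,3]); x,y=q[0]/q[2],q[1]/q[2]
    s=1+c['k1']*(x*x+y*y); return c['fx']*x*s+c['cx'],c['fy']*y*s+c['cy']
def down(yaw): # closing line (tool y) at angle yaw in world
    # tool z=-Z; y=(cos,sin,0); x=y×z
    y=np.array([np.cos(yaw),np.sin(yaw),0]);z=np.array([0,0,-1.]);x=np.cross(y,z)
    return R.from_matrix(np.c_[x,y,z]).as_quat()
E
python3 - <<'E'
from h import *
for n in('top','side'):
    c=snap(n,n+'0'); print(n,c['fx'],c['k1'],np.round(c['world_from_camera'],3).tolist())
q=bot.current_ee_rot();print(R.from_quat(q).as_matrix().round(2))
E
```

```text
pics
top 571.1474529609649 -0.07067162537890849 [[-0.026, -0.987, 0.161, 0.26], [-1.0, 0.027, 0.003, 0.012], [-0.007, -0.161, -0.987, 1.427], [0.0, 0.0, 0.0, 1.0]]
side 490.3817367895485 -0.014754361101194366 [[0.932, -0.241, 0.269, 0.076], [-0.361, -0.587, 0.725, -1.031], [-0.016, -0.773, -0.634, 1.05], [0.0, 0.0, 0.0, 1.0]]
[[-0.92  0.38 -0.  ]
 [ 0.38  0.92 -0.  ]
 [ 0.   -0.   -1.  ]]
```

View pics/top0.png

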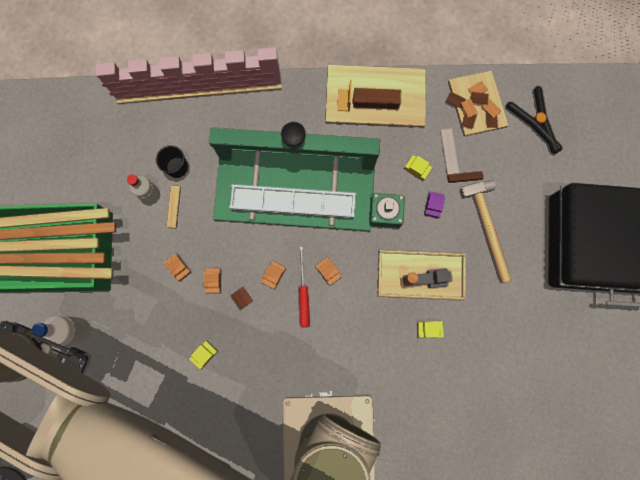

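View pics/side0.png

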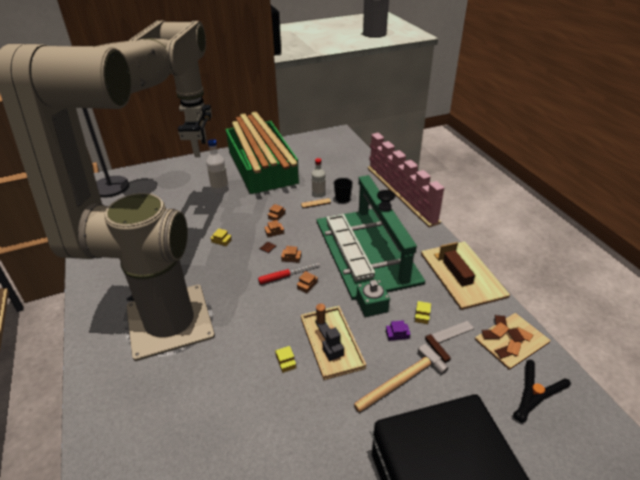

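Top view: the orange stepped blocks are at (177,267), (212,280), (273,274) and (329,271). All four fit the description. The dark flat piece at (241,298) is the shingle, the yellow (419,167), (430,329), (203,354) and purple (435,205) ones are look-alikes, and the scraps on the board (480,105) are flat. I'll confirm in a crop and segment.

```bash
python3 - <<'E'
from h import *
c=snap('top'); im=c['image']; s=snap('side')
hsv=cv2.cvtColor(im,cv2.COLOR_RGB2HSV)
for u,v in [(177,267),(212,280),(273,274),(329,271),(241,298)]: print(im[v-2:v+3,u-2:u+3].reshape(-1,3).mean(0).round(),hsv[v,u])
crop=cv2.resize(im[235:315,150:350],None,fx=4,fy=4,interpolation=cv2.INTER_CUBIC)
b=cv2.resize(im[120:310,200:475],None,fx=2.9,fy=2.9,interpolation=cv2.INTER_CUBIC)
crop=crop[:, :797]; b=b[:, :797]
cv2.imwrite('pics/crop1.png',crop[:,:,::-1]); cv2.imwrite('pics/crop2.png',b[:,:,::-1])
m=cv2.inRange(hsv,(4,120,110),(16,255,255)); 
n,l,st,ce=cv2.connectedComponentsWithStats(m)
for i in range(1,n):
    if st[i,4]>60 : print(st[i],ce[i].round(1))
E
```

```text
[189. 124.  74.] [ 13 155 184]
[186. 122.  73.] [ 13 155 187]
[188. 123.  73.] [ 13 157 192]
[189. 123.  74.] [ 13 156 183]
[102.  61.  42.] [  9 148  98]
[469  81  19  13 147] [478.1  88.1]
[461  99  17  19 190] [469.  107.7]
[482  99  19  19 181] [491.2 108.3]
[536 112  10  11  83] [540.7 117.1]
[474 194  31  88 279] [489.4 238.6]
[487 209  19  57  69] [496.7 238.8]
[   0  222  115   17 1052] [ 57.6 230.4]
[  0 253 104  10 972] [ 52.1 257.8]
[165 254  25  27 350] [176.2 266.6]
[316 258  25  27 366] [328.5 270.8]
[262 261  23  28 366] [272.5 274.4]
[204 269  16  24 360] [211.4 280.5]
[ 61 273  24   4  68] [ 71.3 274.7]
[408 272  10  11  90] [412.4 277.3]
[240 287  11  17  76] [244.9 295.7]
```

View pics/crop1.png

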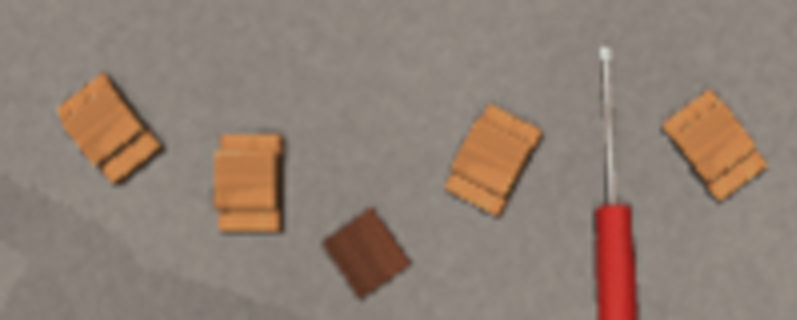

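View pics/crop2.png

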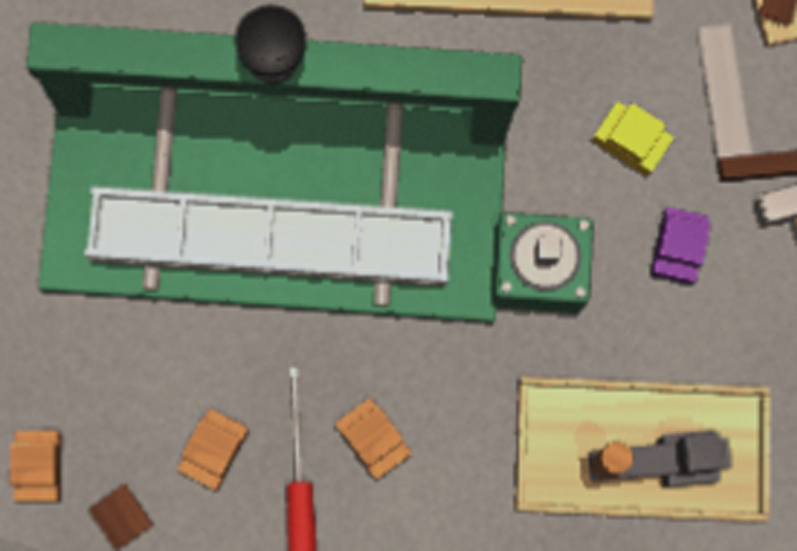

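```bash
cat > meas.py <<'E'
from h import *
def blocks(c,area=(200,500)):
    hsv=cv2.cvtColor(c['image'],cv2.COLOR_RGB2HSV)
    m=cv2.inRange(hsv,(4,120,70),(16,255,255)); out=[]
    for k in cv2.findContours(m,cv2.RETR_EXTERNAL,cv2.CHAIN_APPROX_NONE)[0]:
        a=cv2.contourArea(k); u,v=k[:,0].mean(0)
        if not(area[0]<a<area[1] and 150<u<350 and 150<v<320): continue
        P=np.array([onz(c,x,y,.026)[:2] for x,y in k[:,0]],np.float32)
        (cx,cy),(w,h),ang=cv2.minAreaRect((P*1000))
        ang=np.radians(ang)+(0 if w>h else np.pi/2) # long axis dir
        out.append((cx/1000,cy/1000,(ang+np.pi/2)%np.pi-np.pi/2,max(w,h),min(w,h)))
    return out
E
python3 - <<'E'
from meas import *
c=snap('top'); 
for b in blocks(c): print(np.round(b,3))
C2=lambda x,y:(200+x/2.9,120+y/2.9)
q=[onz(c,*C2(*p),.052)[:2] for p in [(93,188),(452,212),(446,283),(86,256)]]
n=np.mean(q,0); print('nests',n,np.round(q,3).tolist())
d=q[0]-q[1]+q[3]-q[2]; print('yaw y-axis',np.degrees(np.arctan2(d[1],d[0]))-90, np.linalg.norm(d)/2)
a,b=[onz(c,*C2(*p),.018)[:2] for p in [(40,290),(493,320)]]; d=a-b; print('plate yaw',np.degrees(np.arctan2(d[1],d[0]))-90,np.linalg.norm(d),(a+b)/2)
print('shaft',onz(c,*C2(549,241),.094)[:2],onz(c,*C2(546,255),.064)[:2])
print('plunger',onz(c,*C2(271,36),.218)[:2])
h=onz(c,*C2(704,449),.0875);print('hub',h); g=onz(c,*C2(617,456),.1095);print('handle',g)
q=[onz(c,*C2(*p),.02)[:2] for p in [(518,378),(769,388),(768,520),(517,509)]];print('tray',np.mean(q,0),np.round(q,3).tolist())
E
```

```text
[ 0.353  0.206  0.622 40.134 35.874]
[ 3.9700e-01  2.7800e-01 -2.6000e-02  5.6941e+01  3.9812e+01]
[ 0.408  0.127 -0.49  58.387 39.853]
[ 4.1400e-01 -1.1000e-02  6.0300e-01  5.9022e+01  3.8907e+01]
[ 0.433  0.366  0.672 61.841 39.554]
nests [0.58658789 0.07311517] [[0.632, 0.223], [0.602, -0.084], [0.54, -0.076], [0.572, 0.229]]
yaw y-axis -5.775910871457313 0.307646442264993
plate yaw -5.440763328652267 0.3943852784331518 [0.53220043 0.07846626]
shaft [ 0.56474722 -0.15980168] [ 0.5596059  -0.16056709]
plunger [0.70304491 0.06109729]
hub [ 0.38977778 -0.27886941  0.0875    ]
handle [ 0.38402648 -0.20398508  0.1095    ]
tray [ 0.39833291 -0.24150485] [[0.462, -0.137], [0.447, -0.353], [0.334, -0.345], [0.35, -0.131]]
```

```bash
cat >> h.py <<'E'
YAW=np.radians(-5.6); O=np.array([.5867,.0731])
PX=np.array([np.cos(YAW),np.sin(YAW)]); PY=np.array([-PX[1],PX[0]])
def press(x,y): return O+x*PX+y*PY
def best(p,yaw):
    j0=np.array(bot.current_joints()); c=[]
    for k in(0,1):
        q=down(yaw+k*np.pi); j=bot.inverse_kinematics(list(p),list(q))
        if j is not None: c.append((abs(np.array(j)-j0).max(),k,q))
    return min(c,key=lambda t:t[0])[2]
def go(x,y,z,yaw):
    q=best((x,y,z),yaw); bot.move_pose([x,y,z],list(q)); return q
def lin(z=None,xy=None,vel=.15):
    p=np.array(bot.current_ee_pos()); 
    if z is not None: p[2]=z
    if xy is not None: p[:2]=xy
    bot.line_to(list(p),vel=vel)
E
cat > pick.py <<'E'
from meas import *
import sys
def do(b,ny):
    bot.command_gripper(.06)
    go(b[0],b[1],.13,b[2]); lin(.0358,vel=.2); bot.command_gripper(.02)
    w=bot.current_grip_width(); print('width',w,'t',bot.current_t())
    lin(.15,vel=.3); w2=bot.current_grip_width(); print(w2)
    if w2<.03: return False
    n=press(0,ny); go(*n,.15,YAW+np.pi/2); lin(.0785,vel=.15)
    print('F',np.round(bot.current_contact_force(),1)); bot.command_gripper(.05); lin(.15,vel=.3)
    return True
E
python3 - <<'E'
from pick import *
bs=[b for b in blocks(snap('top')) if b[3]>50]; bs.sort(key=lambda b:-b[1])
print(do(bs[0],.1125))
c=snap('top','after1')
for b in blocks(c): print(np.round(b,3))
print(bot.current_t())
E
```

```text
width 0.03577980424020241 t 3.3083
0.0356141336784656
F [-0.  -0.4 -0.7]
True
[ 4.1400e-01 -1.1000e-02  6.0300e-01  5.9244e+01  3.8907e+01]
6.5
```

View pics/after1.png

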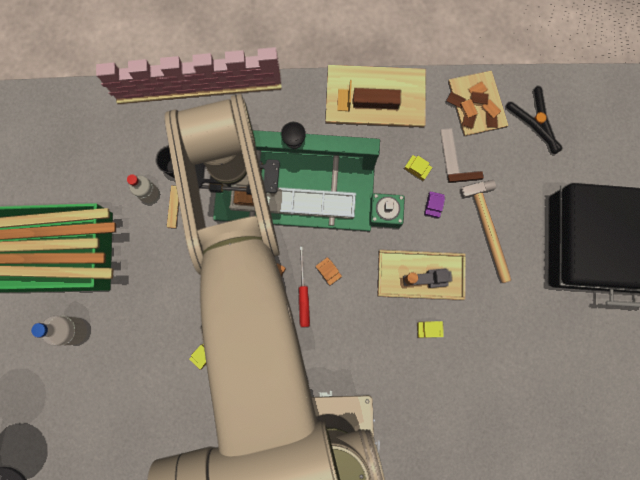

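The first block went into the leftmost nest, with the arm over it at about (245,190). The remaining blocks haven't moved. I'll clear the arm before each look.

```bash
cat >> h.py <<'E'
HOME=[1.093,0.13,1.488,0,1.523,-0.085]
E
python3 - <<'E'
from pick import *
for ny in(.0375,-.0375,-.1125):
    bot.move_j(HOME)
    bs=[b for b in blocks(snap('top')) if b[3]>50 and b[0]<.5]; bs.sort(key=lambda b:-b[1])
    print(np.round(bs,3).tolist())
    if not bs or not do(bs[0],ny): break
bot.move_j(HOME); c=snap('top'); im=c['image']
cv2.imwrite('pics/nests.png',cv2.resize(im[120:330,190:470],None,fx=2.8,fy=2.8,interpolation=cv2.INTER_CUBIC)[:,:,::-1]); print(bot.current_t())
E
```

```text
[[0.397, 0.278, -0.026, 56.941, 39.812], [0.408, 0.127, -0.49, 58.407, 39.853], [0.414, -0.011, 0.603, 59.244, 38.907]]
width 0.035828801882053354 t 11.3083
0.03598973030694407
F [-0.4 -0.2 -0.1]
[[0.408, 0.127, -0.49, 58.407, 39.853], [0.414, -0.011, 0.603, 59.244, 38.907]]
width 0.035649918965813404 t 19.9167
0.03596620409920633
F [ 0.3  0.5 -0.2]
[[0.414, -0.011, 0.603, 59.244, 38.907]]
width 0.03575293013883289 t 28.9167
0.03545274632023393
F [ 0.  -0.2 -0.1]
34.3083
```

View pics/nests.png

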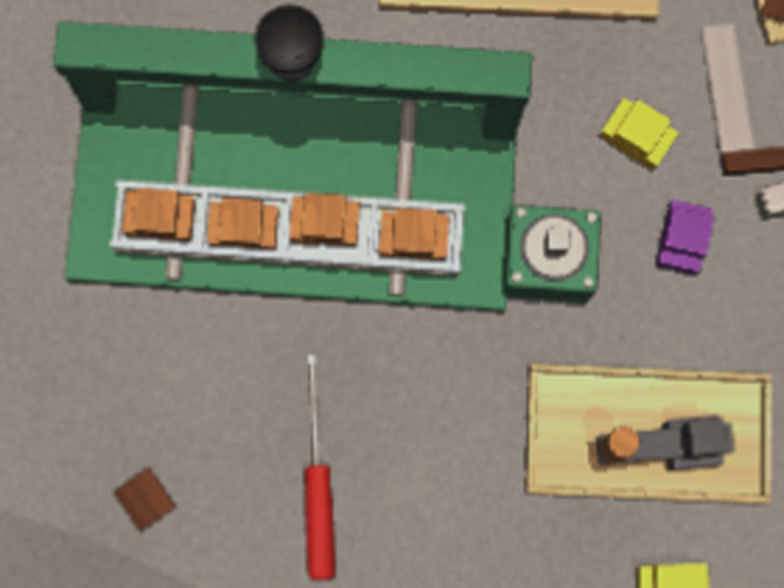

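Four blocks are in the nests. The third one, at (325,218), sits about 10 mm farther back and may be on the rear wall. I'll check from the side.

```bash
python3 - <<'E'
from h import *
s=snap('side'); u,v=map(int,pix(s,[*O,.06])); print(u,v)
cv2.imwrite('pics/sidenest.png',cv2.resize(s['image'][v-60:v+60,u-75:u+75],None,fx=5,fy=5,interpolation=cv2.INTER_CUBIC)[:600,:800,::-1])
c=snap('top'); im=c['image']; hsv=cv2.cvtColor(im,cv2.COLOR_RGB2HSV); m=cv2.inRange(hsv,(4,120,70),(16,255,255))
for k in cv2.findContours(m,cv2.RETR_EXTERNAL,cv2.CHAIN_APPROX_NONE)[0]:
    if cv2.contourArea(k)<150: continue
    P=np.array([onz(c,x,y,.068)[:2] for x,y in k[:,0]],np.float32)
    if not .5<P[:,0].mean()<.66 : continue
    r=cv2.minAreaRect(P*1000); d=np.array(r[0])/1000-O; print(np.round([d@PX,d@PY],4),np.round(r[1:][0],1),r[2])
E
```

```text
348 240
[-0.1184  0.5751] [ 24.8 290.6] 2.2388176918029785
[-0.0014 -0.1106] [56.1 40. ] 87.94915008544922
[-0.0014  0.0395] [58.7 41.2] 82.8183364868164
[ 0.007  -0.0317] [56.9 41.2] 85.1395492553711
[0.0007 0.1135] [59.6 41.8] 82.9559097290039
[ 0.0889 -0.4212] [15.9 83.5] 3.9221653938293457
```

View pics/sidenest.png

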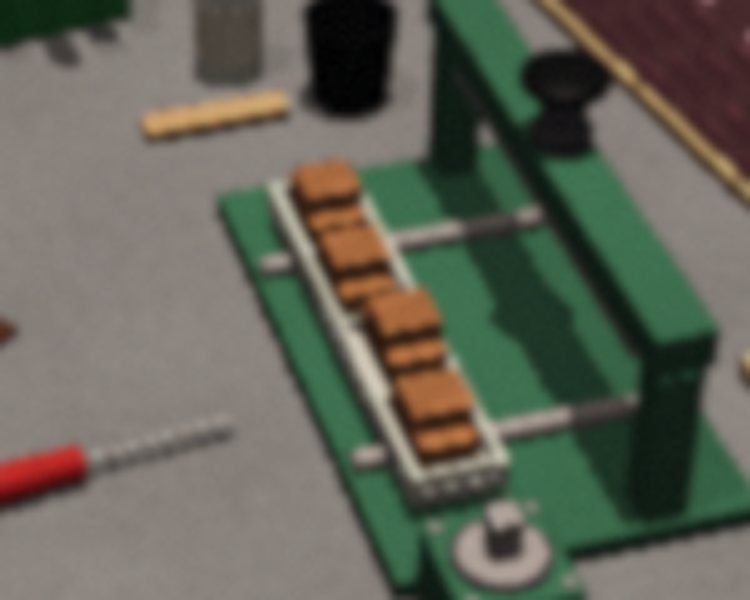

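The third block is off by about 7 mm in x and 6 mm in y, so it's on the rear wall. I'll re-grip it and reseat it.

```bash
cat > seat.py <<'E'
from h import *
def nest():
    c=snap('top'); hsv=cv2.cvtColor(c['image'],cv2.COLOR_RGB2HSV); m=cv2.inRange(hsv,(4,120,70),(16,255,255)); out=[]
    for k in cv2.findContours(m,cv2.RETR_EXTERNAL,cv2.CHAIN_APPROX_NONE)[0]:
        if cv2.contourArea(k)<150: continue
        P=np.array([onz(c,x,y,.068)[:2] for x,y in k[:,0]],np.float32)
        r=cv2.minAreaRect(P*1000); d=np.array(r[0])/1000-O
        if abs(d@PX)<.06 and abs(d@PY)<.16: out.append((d@PX,d@PY,*r[1]))
    return np.array(out)
E
python3 - <<'E'
from seat import *
bot.command_gripper(.05)
go(*press(.006,-.032),.15,YAW+np.pi/2); lin(.083,vel=.1); print(np.round(bot.current_contact_force(),1))
bot.command_gripper(.02); print(bot.current_grip_width()); lin(.12); print(bot.current_grip_width())
lin(xy=press(.0,-.0375)); lin(.0825,vel=.08); print(np.round(bot.current_contact_force(),1))
bot.command_gripper(.05); lin(.15,vel=.3); bot.move_j(HOME); print(nest().round(4))
s=snap('side');u,v=348,240
cv2.imwrite('pics/sn2.png',cv2.resize(s['image'][v-60:v+60,u-75:u+75],None,fx=5,fy=5,interpolation=cv2.INTER_CUBIC)[:600,:800,::-1]);print(bot.current_t())
E
```

```text
[ 0.  -0.2  0.5]
0.03569028385185981
0.03567070986484841
[-4.  -0.   8.4]
[[-6.00000e-04 -1.10000e-01  5.80696e+01  3.99362e+01]
 [-1.00000e-03 -3.67000e-02  5.71398e+01  4.05994e+01]
 [-1.40000e-03  3.95000e-02  5.87030e+01  4.11829e+01]
 [ 7.00000e-04  1.13500e-01  5.95604e+01  4.17755e+01]]
42.6
```

View pics/sn2.png

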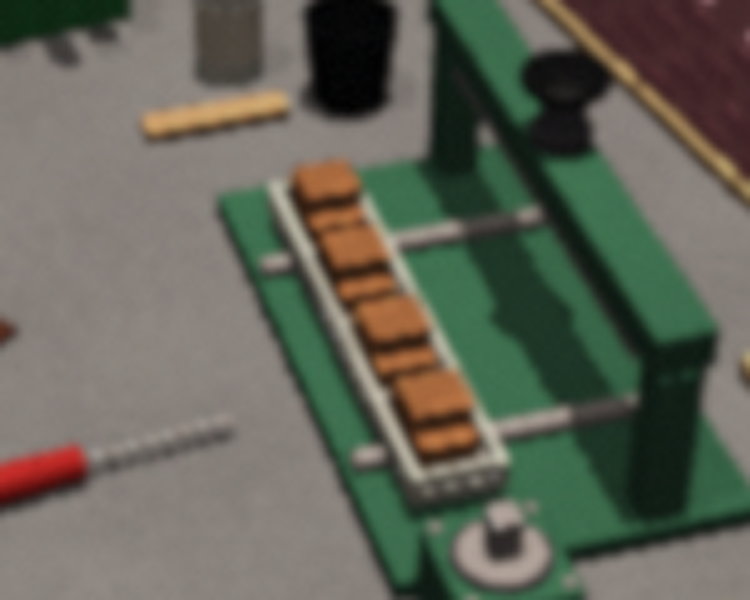

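All four blocks are now flat. Next I'll square the crank in the gripper with two crossed grips, and measure the flange.

```bash
python3 - <<'E'
from h import *
S=press(-.005,-.235); print('pred',S.round(4))
for cam in('top','side'):
    c=snap(cam); u0,v0=pix(c,[*S,.064]); im=c['image']; g=im.astype(int)
    green=(g[:,:,1]-g[:,:,0]>18)|(g.max(2)<60)   # green paint / dark
    # flange: pale, grey, inside gearbox
    m=((abs(g[:,:,0]-g[:,:,1])<22)&(g.max(2)>95)).astype(np.uint8); w=np.zeros_like(m); cv2.circle(w,(int(round(u0)),int(round(v0))),14,1,-1); m&=w
    n,l,st,ce=cv2.connectedComponentsWithStats(m); i=l[int(round(v0))+4,int(round(u0))]; i=i or 1+np.argmax(st[1:,4])
    k=max(cv2.findContours((l==i).astype(np.uint8),cv2.RETR_EXTERNAL,cv2.CHAIN_APPROX_NONE)[0],key=cv2.contourArea)
    P=np.array([onz(c,x,y,.064)[:2] for x,y in k[:,0]],np.float32); 
    print(cam,st[i],[np.round(x,4) for x in cv2.minEnclosingCircle(P)],cv2.fitEllipse(P*1000))
    cv2.imwrite(f'pics/fl_{cam}.png',cv2.resize(im[int(v0)-22:int(v0)+22,int(u0)-25:int(u0)+25],None,fx=8,fy=8,interpolation=cv2.INTER_CUBIC)[:,:,::-1])
a=cv2.imread('pics/fl_top.png');b=cv2.imread('pics/fl_side.png');cv2.imwrite('pics/fl.png',np.hstack([a,b]))
H=np.array([.3898,-.2789]); Y=np.radians(94.4)
bot.command_gripper(.055); go(*H,.17,Y); lin(.066,vel=.15); print('F',np.round(bot.current_contact_force(),1))
bot.command_gripper(.02); print(bot.current_grip_width()); bot.command_gripper(.055); lin(.10)
go(*H,.10,Y-np.pi/2); lin(.066); bot.command_gripper(.02); print(bot.current_grip_width(),np.round(bot.current_contact_force(),1),bot.current_t())
E
```

```text
pred [ 0.5588 -0.1603]
top [376 197  24  23 418] [array([ 0.5599, -0.1589]), np.float64(0.0298)] ((560.1171875, -159.27734375), (55.55522155761719, 57.23732376098633), 171.18252563476562)
side [363 279  21  18 219] [array([ 0.5641, -0.1546]), np.float64(0.0362)] ((561.4869384765625, -156.04705810546875), (53.072486877441406, 67.26972198486328), 142.65316772460938)
F [-0.1  0.1  0.3]
0.029784470844670768
0.03001788883448397 [-2.5 -1.8  5.3] 50.7083
```

View pics/fl.png

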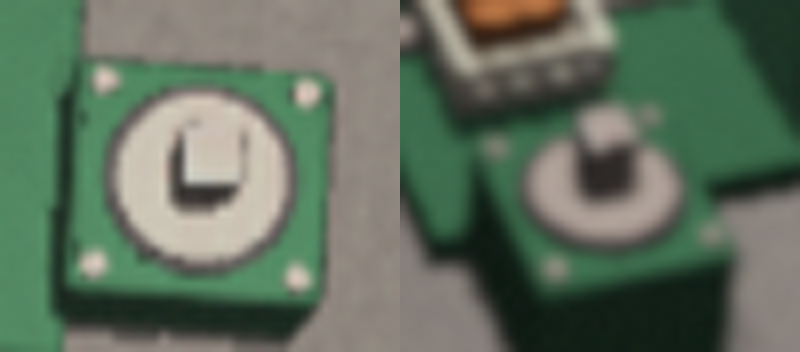

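```bash
cat > ins.py <<'E'
from h import *
def fz0(): return np.array(bot.current_contact_force())
def probe(xy,ztop,zend,thr=8,step=.002):
    """guarded descent; True if zend reached"""
    lin(ztop,xy); f0=fz0(); z=ztop
    while z>zend+1e-4:
        z=max(z-step,zend); lin(z,vel=.05)
        f=fz0()-f0
        if f[2]>thr: return False,z,f
    return True,z,fz0()-f0
E
python3 - <<'E'
from ins import *
S=np.array([.5597,-.160])
lin(.19,vel=.25); print(bot.current_grip_width()); go(*S,.19,YAW); print(R.from_quat(bot.current_ee_rot()).as_euler('xyz',degrees=True).round(1))
for d in [(0,0),(1.5,0),(-1.5,0),(0,1.5),(0,-1.5),(1.5,1.5),(-1.5,1.5),(1.5,-1.5),(-1.5,-1.5)]:
    ok,z,f=probe(S+np.array(d)/1000,.156,.142); print(d,ok,round(z,4),f.round(1),bot.current_t())
    if ok: break
c=snap('top'); s=snap('side')
a=[]
for c in(c,s):
    u,v=map(int,pix(c,[*S,.1])); a.append(cv2.resize(c['image'][v-35:v+35,u-40:u+40],None,fx=5,fy=5,interpolation=cv2.INTER_CUBIC))
cv2.imwrite('pics/ins.png',np.hstack(a)[:,:,::-1])
E
```

```text
0.0300899255086004
[-180.    -0.    84.3]
(0, 0) True 0.142 [0.6 1.  0.4] 55.7083
```

View pics/ins.png

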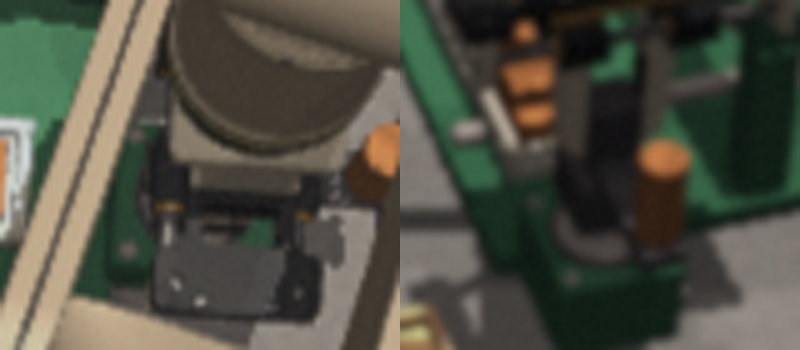

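It slid on at the first try; the handle now points to −y at right (385,150 in the crop). Next I'll seat it, release it, grip the handle and wind.

```bash
cat > wind.py <<'E'
from h import *
def wind(S,a0,a1,z,thr=30,n=15):
    """handle from angle a0 to a1 (rad)"""
    N=int(np.ceil(abs(a1-a0)/np.radians(n))); mx=0
    for a in np.linspace(a0,a1,N+1)[1:]:
        bot.line_to([S[0]+.075*np.cos(a),S[1]+.075*np.sin(a),z],vel=.15)
        f=np.array(bot.current_contact_force()); t=np.array([-np.sin(a),np.cos(a),0])
        mx=max(mx,np.linalg.norm(f))
        if np.linalg.norm(f)>thr: print('stop',np.degrees(a),f.round(1)); break
    print('end',np.degrees(a).round(1),'max',round(mx,1),'tang',(f@t).round(1),'f',f.round(1),'t',bot.current_t()); return a
E
python3 - <<'E'
from ins import *
z=.142; f0=fz0()
while z>.1235:
    z-=.0025; lin(z,vel=.06); f=fz0()-f0
    if f[2]>10: break
print(round(z,4),f.round(1),np.round(bot.current_ee_pos(),4),bot.current_grip_width())
bot.command_gripper(.05); lin(.20,vel=.3)
S=np.array(bot.current_ee_pos())[:2]; a=YAW-np.pi/2
H=S+.075*np.array([np.cos(a),np.sin(a)])
go(*H,.20,YAW); print('j',np.round(bot.current_joints(),2)); lin(.136,vel=.2); print(np.round(bot.current_contact_force(),1))
bot.command_gripper(.015); print(bot.current_grip_width(),np.round(bot.current_contact_force(),1),bot.current_t())
E
```

```text
0.122 [-7.2  3.3 17. ] [ 0.5587 -0.1598  0.1245] 0.02956229334379623
j [-0.49  0.15  1.53  0.    1.47 -0.39]
[ 0.8  0.5 -0.3]
0.025707758144408694 [-0.7 -1.7  3.1] 60.175
```

```bash
python3 - <<'E'
from wind import *
a=YAW-np.pi/2; S=[.559,-.1602]
e=wind(S,a,a-np.pi/2,.136); 
if abs(e-a+np.pi/2)<.01: e=wind(S,e,a-4*np.pi-np.radians(4),.136)
s=snap('side'); c=snap('top')
u,v=348,240
cv2.imwrite('pics/in.png',cv2.resize(s['image'][v-80:v+80,u-75:u+125],None,fx=3.7,fy=3.7,interpolation=cv2.INTER_CUBIC)[:600,:800,::-1])
E
```

```text
end -185.6 max 11.1 tang -0.8 f [-3.2  1.1  7.9] t 61.9833
end -819.6 max 12.4 tang 0.3 f [-0.6 -5.2 11. ] t 73.8083
```

View pics/in.png

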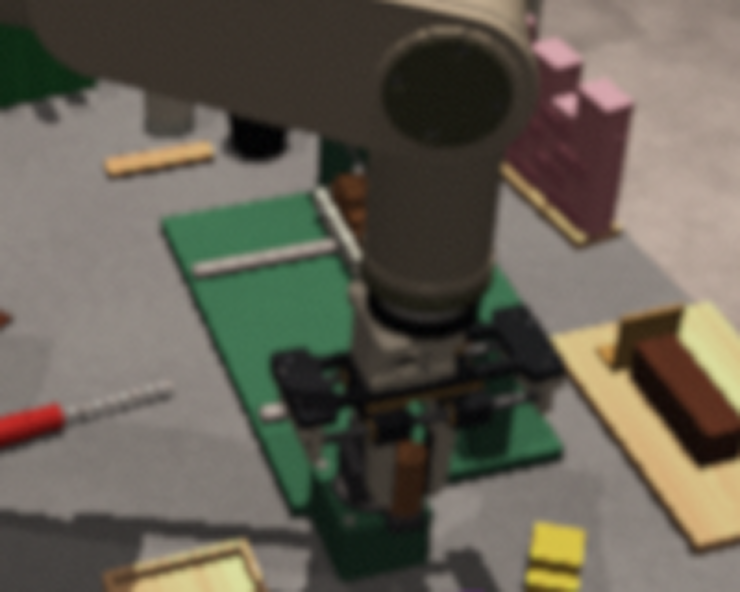

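Table is under the bridge. I'll push on to the end stop, then release and press the plunger.

```bash
python3 - <<'E'
from h import *
S=np.array([.559,-.1602]); a0=YAW-np.pi/2-4*np.pi
for d in range(5,17,1):
    a=a0-np.radians(d); bot.line_to([*(S+.075*np.array([np.cos(a),np.sin(a)])),.136],vel=.05)
    f=np.array(bot.current_contact_force()); t=f@[-np.sin(a),np.cos(a),0]; print(d,t.round(1),end='; ')
    if t>14: break
bot.pause(.3); print(bot.current_t())
bot.command_gripper(.05); lin(.25,vel=.3)
p=np.array(bot.current_ee_pos()); bot.move_j(HOME)
c=snap('top'); s=snap('side')
im=c['image']; cv2.imwrite('pics/in2.png',cv2.resize(im[110:260,200:460],None,fx=3,fy=3,interpolation=cv2.INTER_CUBIC)[:,:,::-1])
E
```

```text
5 3.1; 6 3.6; 7 2.5; 8 3.2; 9 5.4; 10 7.4; 11 8.9; 12 12.3; 13 16.2; 76.4583
```

View pics/in2.png

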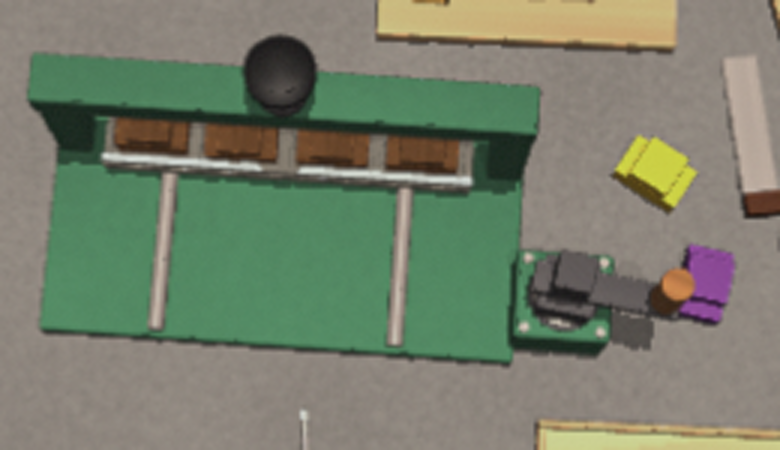

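Wound fully in, with all four blocks still in their nests. Now the plunger.

```bash
python3 - <<'E'
from h import *
P=press(.115,0)*.5+np.array([.703,.0611])*.5; print(P)
bot.command_gripper(0); go(*P,.26,YAW+np.pi/2); f0=np.array(bot.current_contact_force()); lin(.232,vel=.2)
z=.232
while z>.200:
    z-=.002; lin(z,vel=.05); f=np.array(bot.current_contact_force())-f0; print(round(z,3),f[2].round(1),end='; ')
    if f[2]>22: break
bot.pause(.4); print(np.array(bot.current_contact_force())-f0,bot.current_ee_pos()); lin(.27,vel=.2); print(bot.current_t())
E
```

```text
[0.70207558 0.06148898]
0.23 1.1; 0.228 3.7; 0.226 4.2; 0.224 5.0; 0.222 6.2; 0.22 7.5; 0.218 6.7; 0.216 8.2; 0.214 8.7; 0.212 9.7; 0.21 10.5; 0.208 19.0; 0.206 27.1; [-12.2546691   -0.48390351  27.35059733] [0.70199012 0.0636574  0.21119102]
88.425
```

```bash
python3 - <<'E'
from wind import *
S=np.array([.559,-.1602]); a0=YAW-np.pi/2; a=a0-np.radians(11)
H=S+.075*np.array([np.cos(a),np.sin(a)])
bot.command_gripper(.05); go(*H,.22,YAW); lin(.136,vel=.2); bot.command_gripper(.015); print(bot.current_grip_width(),bot.current_contact_force())
e=wind(S,a,a0+4*np.pi,.136)
for d in range(1,17):
    a=a0+np.radians(d); bot.line_to([*(S+.075*np.array([np.cos(a),np.sin(a)])),.136],vel=.05)
    f=np.array(bot.current_contact_force()); t=f@[-np.sin(a),np.cos(a),0]; print(d,t.round(1),end='; ')
    if t<-14: break
bot.pause(.3)
a=a0+np.radians(2)  # relax, bring crank back to mid-backlash
bot.line_to([*(S+.075*np.array([np.cos(a),np.sin(a)])),.136],vel=.05); print(np.round(bot.current_contact_force(),1))
bot.command_gripper(.05); lin(.25,vel=.3); bot.move_j(HOME); c=snap('top'); im=c['image']
cv2.imwrite('pics/out.png',cv2.resize(im[110:310,200:480],None,fx=2.8,fy=2.8,interpolation=cv2.INTER_CUBIC)[:,:,::-1])
from seat import nest; print(nest().round(4),bot.current_t())
E
```

```text
0.02494472166879715 [ 5.80114357 -0.71717273  1.6733721 ]
end 624.4 max 15.5 tang 1.1 f [ 1.  -1.2  8.1] t 105.625
1 -1.9; 2 -3.1; 3 -3.4; 4 -3.5; 5 -3.6; 6 -4.3; 7 -3.2; 8 -3.1; 9 -4.4; 10 -6.2; 11 -8.9; 12 -11.5; 13 -13.8; 14 -17.2; [-0.8 -2.5  9.1]
[[-2.00000e-04 -1.10000e-01  5.80696e+01  4.07819e+01]
 [-1.10000e-03 -3.65000e-02  5.74116e+01  4.14388e+01]
 [-1.40000e-03  3.95000e-02  5.87030e+01  4.11829e+01]
 [ 7.00000e-04  1.13500e-01  5.95604e+01  4.17755e+01]] 114.15
```

View pics/out.png

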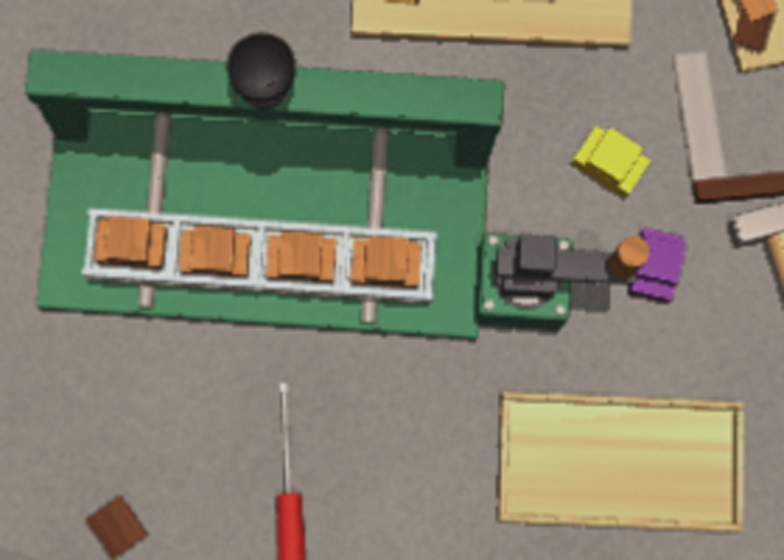

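Table is out, blocks are seated, and the plunger is up. The crank returns to the empty tray at (620,460 in the crop).

```bash
python3 - <<'E'
from ins import *
S=np.array([.559,-.1602])
bot.command_gripper(.05); go(*S,.20,YAW); lin(.1245,vel=.2); bot.command_gripper(.02); print(bot.current_grip_width(),np.round(bot.current_contact_force(),1))
for z in(.135,.15,.19): lin(z,vel=.08); print(np.round(bot.current_contact_force(),1))
print(bot.current_grip_width()); lin(xy=(.4004,-.2115),vel=.2); lin(.075,vel=.15); f0=fz0()
z=.075
while z>.064:
    z-=.0015; lin(z,vel=.04); f=fz0()-f0
    if f[2]>6: break
print(z,f.round(1),bot.current_ee_pos()); bot.command_gripper(.05); lin(.2,vel=.25); bot.move_j(HOME); bot.pause(.3)
c=snap('top');s=snap('side'); a=cv2.resize(c['image'][120:320,150:480],(660,400),interpolation=cv2.INTER_CUBIC)
u,v=map(int,pix(s,[.4,-.24,.04])); b=cv2.resize(s['image'][v-45:v+45,u-15-60:u+60],(270,180)); cv2.imwrite('pics/end.png',np.vstack([a,cv2.copyMakeBorder(b,0,0,0,390,cv2.BORDER_CONSTANT)])[:,:,::-1])
from seat import nest; print(nest().round(4),bot.current_t())
E
```

```text
0.029932395337984294 [-0.2  0.5  6.5]
[ 0.1 -0.  -4.4]
[-0.3  0.1 -3.7]
[ 0.5  0.7 -4.1]
0.029915696648656186
0.06749999999999999 [-1.8  0.8  6.2] [ 0.40235272 -0.2120394   0.06799209]
[[-6.00000e-04 -1.10000e-01  5.80696e+01  3.99362e+01]
 [-1.00000e-03 -3.67000e-02  5.71398e+01  4.05994e+01]
 [-1.40000e-03  3.95000e-02  5.87030e+01  4.11829e+01]
 [ 7.00000e-04  1.13500e-01  5.95604e+01  4.17755e+01]] 127.0333
```

View pics/end.png

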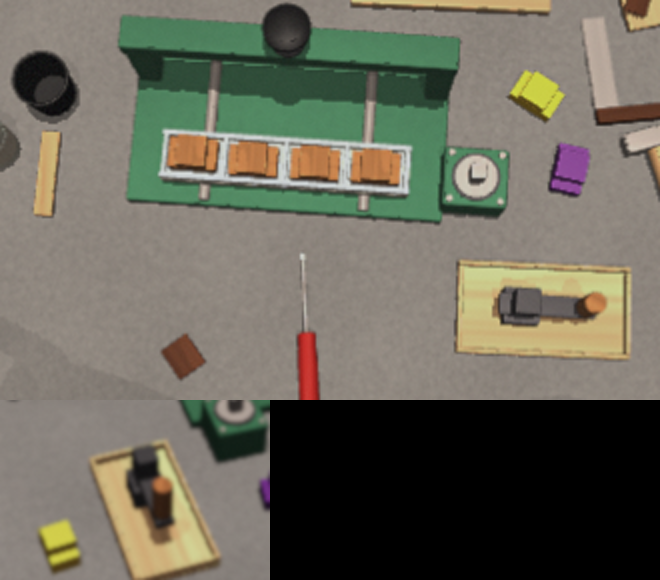

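The crank stands upright in its tray (hub at 522,303, handle at 595,303), the blocks are in their nests and the table is out. I'm handing in.

```bash
python3 -c "
from h import *
print(bot.finish_job())"
```

```text
the job is handed in; nothing more can be done
None
```

The job is handed in at about 127 s of the 208 s allowed, with no verdict returned: all four blocks were loaded, wound in, marked and wound back out still in their nests, and the crank stands upright in its tray.

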